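Vent the vacuum instrument case and hold its lid ajar

ROBOT

A 6-joint arm with a two-finger parallel gripper is mounted at the origin on the work surface. World frame = base frame: x ahead of the robot, y to its left, z up, the work surface at z = 0. Lengths are in m, angles in degrees, forces in N, time in s.
With the tool pointing down it reaches from about 0.4 to 0.825 m from the base axis. Payload 7 kg.
Tool frame: the origin (TCP) lies midway between the tips of the shut fingers; the grasp point (between the pads) lies 19 mm behind it; x points along the fingers, z is the direction in which the jaws open and shut, and the axes are right-handed (so a half turn about x gives the same grasp; the last joint's range is limited). The gripper opens to 88 mm and grips with 3 to 60 N. Pads are 19 mm wide; open, the fingers measure 130 mm over their backs; the gripper's body (78 mm by 193 mm) begins 47 mm behind the grasp point.
Start: joints at [85.72, 20.546, 0.682, 0, -70.136, -16.507], TCP at [0.24, 0.631, 0.199] pointing down, gripper open.
Joint ranges: [-176.03, 176.03], [-82.01, 121.73], [-58.28, 71.71], [-173.87, 95.51], [-174.79, -0.11], [-173.66, 173.66]. Speed limits (degrees/s): [136.94, 136.94, 172.46, 180, 180, 180].

INTERFACE

Orientations are given as [roll, pitch, yaw] about the fixed x, y, z axes, in that order (R = Rz(yaw) Ry(pitch) Rx(roll)).
In Python, from plant import ctrl gives the robot as it stands. The module is installed in compiled form; this text tells all that it offers.
- The arm moves only by the tool servo_tool, never from a script. Its argument "deltas" is a list of rows, each a list of 3 entries, a list of its own where there are three numbers: the turn, a rotation vector about the tool's x, y, z in degrees, then the shift along the tool's x, y, z in cm, then the finger opening in cm, from 0 to 8.76. A call has 1 to 5 rows; each row is the pose to reach, as a shift and turn from the pose measured when the call began, along the tool's axes at that moment; what a row does not reach only later rows make up. A row lasts 1/10 s, in which the tool goes at most 50 mm and 8.59 degrees, less where a joint would pass 70% of its speed; a pose out of reach is approached as far as the arm can. A call with a gripper value outside its range is refused whole. The fingers move at their own pace and stop on an object; the grip force is fixed at half the most. Time passes only in rows, so rows that repeat a pose let the fingers close. It gives the time, the measured TCP pose, the force and the opening at its end, in the units of the state.
- ctrl.get_obs(): the state, without advancing time (a new reading comes with each control period).
- ctrl.snapshot(name): name is "scene" or "top" or "wrist"; returns a dict with "image" (480x640x3 uint8, red, green, blue), "vertical_fov" (degrees; the focal length in pixels is half the picture's height over the tangent of half this angle, whatever the lens; pixels are square), "cx", "cy" (the principal point, pixels), "rvec" (rotation vector, rad) and "tvec" (3), from world to camera coordinates, as OpenCV has them. Camera axes: x right, y down, z forward; pixel columns grow to the right and rows downward; lengths in m; the calibration is good to about 2 mm. A picture is of the moment at which its call begins. There is no depth.
- ctrl.close_job(): hands the job in, once; it reports no verdict.
The state is a dict: "clock": time; "joint_pos": joint angles; "qvel": joint speeds; "tau": joint torques, N m; "tool_pos": TCP position; "orientation": TCP orientation; "force": force on the tool from outside, world axes, zero at the start; "moment": the same for the moment, N m; "opening": finger opening in m.
Only numpy, scipy, OpenCV 4.12 (cv2) and the standard library are available. Lean on these libraries where they do the work, as an engineer would, in place of code of your own. Each camera call takes 0.05 s, during which the arm holds its last target. There are 200 camera calls.

TASK

Pick the collared steel vent plug out of the cluttered tray and stand it fully home, upright, in the vent port on top of the block beside the white instrument case, and let go of it. Only then break the case's lid free of its sticky seal by its black knob and ease it slightly open, about 3 cm at the front edge, never letting it swing wide. Finish while still holding the lid there by the gripper, leaving the plug in its port and everything else undisturbed.

Things in the scene. Friction and masses are not known exactly. Their poses are not given: they have to be found in the camera images.
- plug: the vent plug, turned from plain steel, standing upright in the tray; a foot 22 diameter and 26 long, above it a collar 40 diameter and 6 thick, above that a grip 24 diameter and 28 high (60 tall in all, 140 g). The only thing in the tray with a collar. Origin: centre of the foot's underside; z up along its axis
- port (a point): centre of the mouth of the vent port: a round hole 28 diameter, 30 deep, with a small chamfer, straight down in the top of the white block (150 x 100, 70 high) fixed to the +y side of the instrument case. Its axes are the case's. Fully home, the plug's collar rests on the block's top, its foot 26 below the mouth
- case: white instrument case fixed to the table, 210 (x) x 200 (y) x 100 high without its lid, lid on top, hinges on its +x side and knob near its -x (front) side; the block with the port and a dial gauge is on its +y side (its top spans y 100 to 200 from the case's centre; the port is at x -40, y 160). A finger opened under the lid's edge would lift it. Origin: centre of the case's underside on the table. It may stand on either the left or the right, the tray on the other
- lid (a joint): lid angle in rad, 0 shut, growing as the front edge rises; stops at 0.45. The front edge rises about 210 mm per rad (0.14 is about 30 mm). The sticky seal holds it shut: with the lid's own weight about 15 N upward at the knob breaks it free, at less than 0.02 rad; past 0.06 rad only about 2 to 4 N is needed to hold it; it falls shut if let go. The lid is an aluminium plate 210 x 200 x 14
- knob_top (a point): centre of the top of the lid's knob: a black upright cylinder, 30 diameter, 34 high, standing on the lid 180 mm in front of the hinge line; moves with the lid. Its axes are the lid's
- lid_front (a point): middle of the lid's front lower edge, 210 mm in front of the hinge line; moves with the lid
- lid_hinge (a point): middle of the hinge line, at the top rear edge of the case, 100 mm above the table; the hinge runs along its y, and the lid's shut front lies to its -x
- tray: steel tray, fixed, 220 (x) x 200 (y), walls 30 high and 4 thick, floor 4 thick. Holds the plug among other small things. Origin: centre of its underside
- post: bystander in the tray: straight plain steel cylinder, 26 diameter, 56 high, no collar. Origin: centre of underside
- tin: bystander in the tray: low round aluminium tin, 44 diameter, 34 high. Origin: centre of underside
- vial: bystander in the tray: small amber glass bottle, 30 diameter, with a narrower black cap, 54 high. Origin: centre of underside
- file: bystander in the tray: flat dark nail file, 16 x 150 x 6, lying across the middle of the tray along the tray's y. Origin: centre of underside
- lotion: bystander: big white pump bottle, 72 diameter, about 200 high with its pump, far side of the table. Origin: centre of underside
- soap: bystander: smaller white pump bottle, 64 diameter, about 171 high, far side of the table. Origin: centre of underside
- dropper: bystander: small amber dropper bottle, 34 diameter, 85 high, far side of the table. Origin: centre of underside
Things that resemble listed ones, but are neither listed nor needed, are in the scene too. Leave any red look-alike of the plug alone.

How it is judged (in metres and radians):
On the way, in this order (a step that is already met when the one before it is completed fails the run):
1. the plug stands fully home in the vent port, let go (horizontal distance between plug and port below 0.006 m and z of plug in the frame of port below -0.021 m and angle between plug's own z axis and vertical below 0.12 rad and contact force between the fingers and plug below 0.1 N and value of joint lid below 0.02 rad), for 0.3 s.
2. the lid is broken free and stands slightly open, held by the gripper (value of joint lid between 0.09 and 0.23 rad and contact force between the fingers and case above 1 N), for 0.3 s.
At the end, for the whole second after the job is handed in: The fingers carry the lid (over 1 N), steady at 0.09 to 0.23 rad (front edge 19 to 48 mm up), no bystander touching the case; the plug is let go in its port, upright (within 7 degrees), foot at least 21 mm deep, within 6 mm of the centre (all of step 2 and horizontal distance between plug and port below 0.006 m and z of plug in the frame of port below -0.021 m and angle between plug's own z axis and vertical below 0.12 rad and velocity of joint lid between -0.05 and 0.05 rad/s and contact force between the fingers and plug below 0.1 N and contact force between case and post below 0.1 N and contact force between case and tin below 0.1 N and contact force between case and vial below 0.1 N and contact force between case and file below 0.1 N and contact force between case and lotion below 0.1 N and contact force between case and soap below 0.1 N and contact force between case and dropper below 0.1 N); the arm keeps its last pose, push and grip.
It fails at once if the lid is opened before the plug is in the port (value of joint lid above 0.04 rad and not (horizontal distance between plug and port below 0.006 m and z of plug in the frame of port below -0.021 m and angle between plug's own z axis and vertical below 0.12 rad)).
It fails at once if the lid swings wide (over 0.33 rad, about 70 mm at the front edge) (value of joint lid above 0.33 rad).
It fails at once if a bystander is pushed more than 30 mm from its place or knocked over (distance of any of post, tin, vial, file, lotion, soap, dropper from where it was at the start of the episode above 0.03 m or angle between any of post, tin, vial, file, lotion, soap, dropper's own z axis and vertical above 0.5 rad).
It also fails if it takes over 51 s, if anything falls off the work surface, if the arm or the gripper's body presses on something with over 40 N, if the wrist force passes 120 N, or if a joint passes its speed limit or range.

## Working session

There is one attempt and no reset: what is moved stays moved. The work goes in short steps, Python scripts to look and compute and a tool call to move; the robot and the scene stay as the last step left them, time stands still between calls to the robot, and variables do not carry over. Pictures are saved under pics/ and viewed, on a budget of 10 in all, crops included, one or two more only if the job needs it, and the job is handed in when it is done.

Besides the shell and the picture viewer there is one more tool, called after "Emit:" by a JSON object that holds its "method" and its "body". servo_tool: Moves the arm, as the interface text tells. Its arguments: {"type":"object","properties":{"deltas":{"type":"array","items":{"type":"array"}}},"required":["deltas"]}

```bash
mkdir -p pics; cat > h.py <<'E'
import numpy as np, cv2, pickle
from scipy.spatial.transform import Rotation as R
from plant import ctrl
def snap(n,f):
    s=ctrl.snapshot(n); cv2.imwrite('pics/'+f+'.png',s['image'][:,:,::-1]); pickle.dump(s,open('pics/'+f+'.pkl','wb')); return s
def load(f): return pickle.load(open('pics/'+f+'.pkl','rb'))
def K(s):
    f=240/np.tan(np.radians(s['vertical_fov'])/2); return np.array([[f,0,s['cx']],[0,f,s['cy']],[0,0,1]])
def ray(s,u,v,z):
    M=cv2.Rodrigues(np.array(s['rvec'],float))[0]; t=np.array(s['tvec'],float).ravel()
    c=-M.T@t; d=M.T@np.linalg.solve(K(s),[u,v,1]); return c+d*(z-c[2])/d[2]
def proj(s,p):
    return cv2.projectPoints(np.array(p,float).reshape(-1,3),np.array(s['rvec'],float),np.array(s['tvec'],float),K(s),None)[0].reshape(-1,2)
def tool(p,yaw=None):
    "shift in tool axes (cm) to world point p"
    o=ctrl.get_obs(); r=R.from_euler('xyz',o['orientation'],degrees=True)
    return r.inv().apply(np.array(p)-o['tool_pos'])*100
E
python3 - <<'E'
from h import *
o=ctrl.get_obs();print(o); print(R.from_euler('xyz',o['orientation'],degrees=True).as_matrix().round(3))
for n in('scene','top'):
    s=snap(n,n+'0'); print(n,s['vertical_fov'],s['cx'],s['cy'])
E
```

```text
{'clock': 0.0, 'joint_pos': array([ 8.57222755e+01,  2.05913327e+01,  6.34336300e-01, -2.08760712e-02,
       -7.01359731e+01, -1.65055981e+01]), 'qvel': array([-0.000463  ,  0.00067732, -0.09314439,  0.00122934, -0.13813412,
        0.0069136 ]), 'tau': array([-9.27269211e-04, -5.82720459e+01,  2.93044746e+01,  6.99720070e+00,
        7.10932160e-03, -1.53370070e-04]), 'tool_pos': array([0.23936204, 0.63056295, 0.19772578]), 'orientation': array([   4.58763552,   89.90498105, -106.20279652]), 'force': array([-0.00808715,  0.0908794 ,  0.44177593]), 'moment': array([-0.00828648,  0.03008256,  0.01752239]), 'opening': 0.08743651738194125}
[[-0.     0.935 -0.355]
 [-0.002 -0.355 -0.935]
 [-1.     0.     0.002]]
scene 44.38716323748647 328.7809382999196 231.21788867044128
top 45.527721018731214 312.8060172788524 249.21675831733512
```

View pics/top0.png

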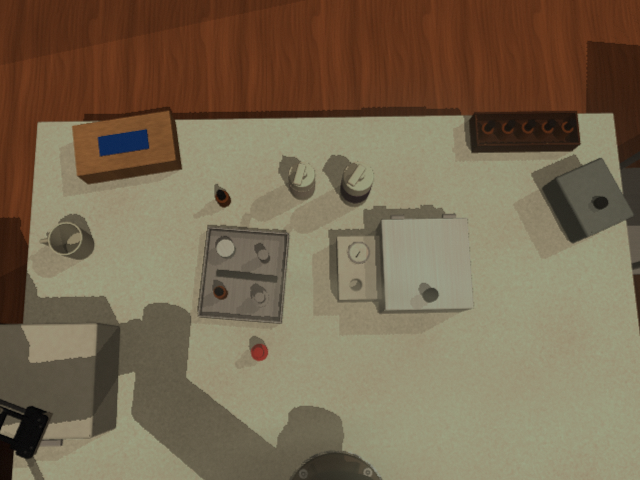

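View pics/scene0.png

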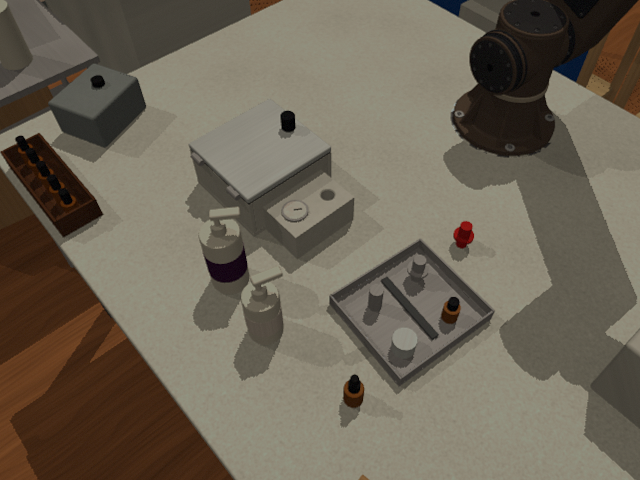

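The top view shows the tray on the left (x 200–290, y 225–322), with the plug near (259,295), the post at (263,252) and the red look-alike at (259,352). The port is near (356,284) and the knob at (431,293). The scene view shows the plug near (419,266), the port at (328,194) and the knob at (288,118). I'll enlarge these areas.

```bash
python3 - <<'E'
from h import *
a=load('top0')['image'][:,:,::-1]; b=load('scene0')['image'][:,:,::-1]
def c(i,x,y,w=64,h=48): return cv2.resize(i[y:y+h,x:x+w],(400,300),interpolation=cv2.INTER_CUBIC)
m=np.vstack([np.hstack([c(a,230,275),c(a,330,262)]),np.hstack([c(b,390,240),c(b,296,172)])])
cv2.imwrite('pics/m1.png',m)
s=load('top0')
print('tray corners',[ray(s,*p,.03)[:2].round(3).tolist() for p in[(207,226),(289,228),(279,322),(198,317)]])
for n,us,z in(('plug',[('top0',259,292),('scene0',419,258)],.064),('port',[('top0',356,284),('scene0',328,194)],.07),('knob',[('top0',431,293),('scene0',288,114)],.148),('casecorners',[('top0',382,220),('top0',468,219),('top0',472,311),('top0',381,312)],.114),('block',[('top0',338,237),('top0',338,300)],.07)):
    print(n,[ray(load(f),u,v,z).round(4).tolist() for f,u,v in us])
E
```

```text
tray corners [[0.657, 0.301], [0.648, 0.1], [0.419, 0.126], [0.435, 0.319]]
plug [[0.4882, 0.1707, 0.064], [0.4774, 0.1672, 0.064]]
port [[0.502, -0.0566, 0.07], [0.5024, -0.0546, 0.07]]
knob [[0.4696, -0.2142, 0.148], [0.466, -0.2165, 0.148]]
casecorners [[0.6441, -0.1179, 0.114], [0.6427, -0.3169, 0.114], [0.4308, -0.3113, 0.114], [0.4326, -0.1069, 0.114]]
block [[0.6149, -0.0176, 0.07], [0.4654, -0.0135, 0.07]]
```

View pics/m1.png

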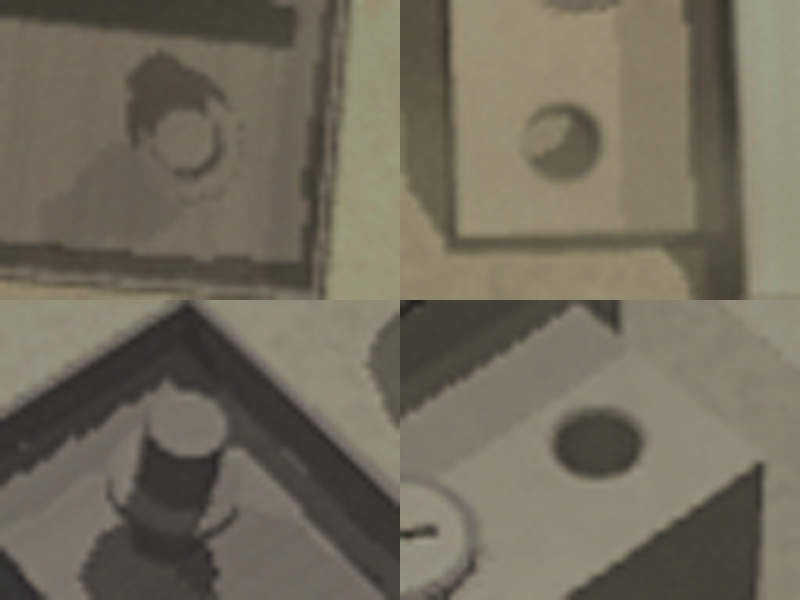

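```bash
cat >> h.py <<'E'
def go(p,ang):
    "rows entry to reach TCP p, tool down, tool z at heading ang deg"
    o=ctrl.get_obs(); r=R.from_euler('xyz',o['orientation'],degrees=True)
    x=np.array([0,0,-1.]); z=np.array([np.cos(np.radians(ang)),np.sin(np.radians(ang)),0]); T=R.from_matrix(np.c_[x,np.cross(z,x),z])
    print('turn',np.degrees((r.inv()*T).as_rotvec()).round(1).tolist(),'shift',(r.inv().apply(np.array(p)-o['tool_pos'])*100).round(2).tolist(),'at',np.round(o['tool_pos'],4),'t',round(o['clock'],2),'F',np.round(o['force'],1),'op',round(o['opening'],4))
E
python3 - <<'E'
from h import *
for n,us,z in(('plug',[('top0',259.9,297.4),('scene0',419.9,260)],.064),('port',[('top0',356.1,284.7),('scene0',327.7,194.7)],.07),('post',[('top0',263,248)],.06),('vial',[('top0',221,289)],.058)):
    print(n,[ray(load(f),u,v,z).round(4).tolist() for f,u,v in us])
go([.477,.169,.15],178.4)
E
```

```text
plug [[0.4755, 0.1686, 0.064], [0.4794, 0.1713, 0.064]]
port [[0.5003, -0.0568, 0.07], [0.504, -0.0536, 0.07]]
post [[0.5936, 0.1613, 0.06]]
vial [[0.4977, 0.2606, 0.058]]
turn [70.8, 0.1, -0.1] shift [4.84, 38.6, 34.71] at [0.2394 0.6306 0.1978] t 0.1 F [0.1 0.1 0.5] op 0.0876
```

Emit:
{"method": "servo_tool", "body": {"deltas": [[[70.8, 0, 0], [4.8, 38.7, 34.7], 6], [[70.8, 0, 0], [4.8, 38.7, 34.7], 6], [[70.8, 0, 0], [4.8, 38.7, 34.7], 6], [[70.8, 0, 0], [4.8, 38.7, 34.7], 6], [[70.8, 0, 0], [4.8, 38.7, 34.7], 6]]}}

```text
clock: 0.6
tool_pos: [0.354, 0.4078, 0.1752]
orientation: [55.0, 89.9, -99.1]
force: [2.0, 0.5, -0.4]
opening: 0.0611
```

```bash
python3 - <<'E'
from h import *
go([.4775,.170,.15],178.4)
E
```

```text
turn [27.5, 0.0, -0.1] shift [2.54, 26.78, -0.72] at [0.354  0.4078 0.1752] t 0.6 F [ 2.   0.5 -0.4] op 0.0611
```

Emit:
{"method": "servo_tool", "body": {"deltas": [[[27.5, 0, 0], [2.5, 26.8, -0.7], 6], [[27.5, 0, 0], [2.5, 26.8, -0.7], 6], [[27.5, 0, 0], [2.5, 26.8, -0.7], 6], [[27.5, 0, 0], [2.5, 26.8, -0.7], 6], [[27.5, 0, 0], [2.5, 26.8, -0.7], 6]]}}

```text
clock: 1.1
tool_pos: [0.468, 0.1866, 0.1523]
orientation: [82.7, 89.9, -98.9]
force: [0.9, 0.4, 0.4]
opening: 0.0597
```

Emit:
{"method": "servo_tool", "body": {"deltas": [[[0, 0, 0], [0, 0, 0], 6]]}}

```text
clock: 1.2
tool_pos: [0.4688, 0.1818, 0.1513]
orientation: [57.7, 89.8, -124.3]
force: [0.4, 1.3, 0.0]
opening: 0.0602
```

```bash
python3 - <<'E'
from h import *
go([.4775,.170,.15],178.4)
s=snap('wrist','w1'); print(proj(s,[[.4775,.170,.064]]), s['tvec'],s['vertical_fov'])
E
```

```text
turn [-0.3, 0.1, -0.2] shift [0.14, 1.15, -0.91] at [0.4688 0.1818 0.1513] t 1.2 F [0.4 1.3 0. ] op 0.0602
[[306.21400873 222.55287764]] [ 0.46282659 -0.21081106  0.29419282] 63.115233843287164
```

View pics/w1.png

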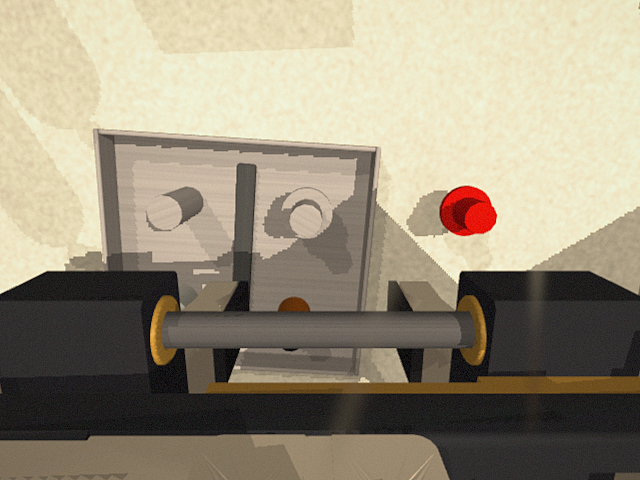

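The wrist view shows the plug's grip top at (306,220), within 3 px of the prediction. The fingers straddle the plug along x, and the red look-alike is well clear at (467,212).

```bash
python3 - <<'E'
from h import *
s=load('w1'); print(ray(s,306,220,.064))
go([.4775,.1695,.041],178.4)
E
```

```text
[0.47757329 0.16814129 0.064     ]
turn [-0.3, 0.1, -0.1] shift [11.07, 1.35, -0.96] at [0.4685 0.1835 0.1517] t 1.25 F [-0.  -0.2 -0.1] op 0.0598
```

Emit:
{"method": "servo_tool", "body": {"deltas": [[[-0.3, 0, 0], [2, 1.4, -0.95], 6], [[-0.3, 0, 0], [5, 1.4, -0.95], 6], [[-0.3, 0, 0], [8, 1.4, -0.95], 6], [[-0.3, 0, 0], [10, 1.4, -0.95], 6], [[-0.3, 0, 0], [11, 1.4, -0.95], 6]]}}

```text
clock: 1.75
tool_pos: [0.4761, 0.1692, 0.0399]
orientation: [47.5, 89.7, -134.1]
force: [0.4, 0.4, 0.9]
opening: 0.0603
```

```bash
python3 - <<'E'
from h import *
go([.4775,.169,.041],178.4)
E
```

```text
turn [0.0, 0.2, -0.2] shift [-0.11, 0.01, -0.14] at [0.4761 0.1692 0.0399] t 1.75 F [0.4 0.4 0.9] op 0.0603
```

Emit:
{"method": "servo_tool", "body": {"deltas": [[[0, 0.2, -0.2], [-0.1, 0, -0.1], 4], [[0, 0.2, -0.2], [-0.1, 0, -0.1], 1], [[0, 0.2, -0.2], [-0.1, 0, -0.1], 1], [[0, 0.2, -0.2], [-0.1, 0, -0.1], 1], [[0, 0.2, -0.2], [-0.1, 0, -0.1], 1]]}}

```text
clock: 2.25
tool_pos: [0.4775, 0.1695, 0.0416]
orientation: [-147.0, 89.9, 31.4]
force: [0.0, -0.2, 0.6]
opening: 0.0256
```

Emit:
{"method": "servo_tool", "body": {"deltas": [[[0, 0, 0], [0, 0, 0], 1], [[0, 0, 0], [-2, 0, 0], 1], [[0, 0, 0], [-5, 0, 0], 1], [[0, 0, 0], [-9, 0, 0], 1], [[0, 0, 0], [-11, 0, 0], 1]]}}

```text
clock: 2.75
tool_pos: [0.4786, 0.17, 0.1551]
orientation: [-148.6, 89.7, 29.9]
force: [0.8, -0.8, 0.2]
opening: 0.0101
```

```bash
python3 - <<'E'
from h import *
go([.502,-.055,.15],178.4)
E
```

```text
turn [0.0, -0.3, 0.2] shift [0.46, 22.42, -2.95] at [0.4786 0.17   0.1551] t 2.75 F [ 0.8 -0.8  0.2] op 0.0101
```

The opening of 10 mm is less than the 24 mm grip, so the plug was not carried. I'll look again.

```bash
python3 - <<'E'
from h import *
s=snap('wrist','w2'); print(proj(s,[[.4775,.169,.064]]));t=snap('top','t2')
a=cv2.resize(s['image'][100:340,140:540,::-1],(800,480)); b=t['image'][:,:,::-1]
cv2.imwrite('pics/m2.png',a)
E
```

```text
[[321.25885845 234.98877548]]
```

View pics/m2.png

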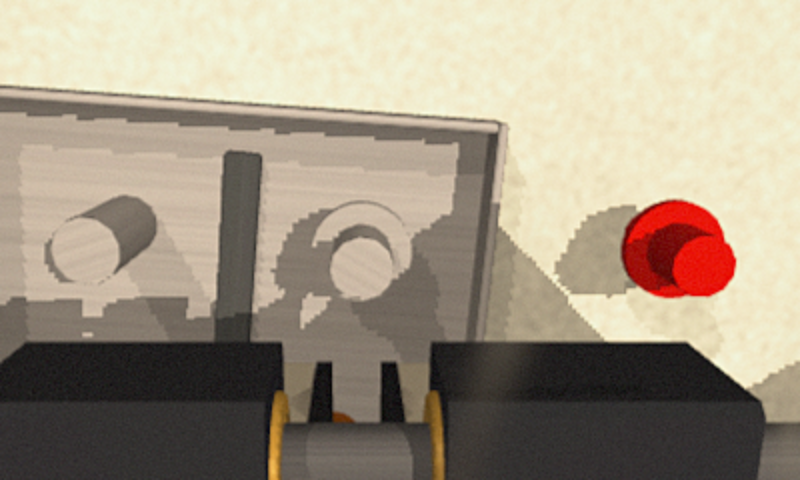

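The plug still stands upright where it was, at (321,233) in full-frame pixels. The fingers probably hadn't clamped before the lift. I'll retry with a longer close and check the opening before lifting.

Emit:
{"method": "servo_tool", "body": {"deltas": [[[0, -0.3, 0.2], [0, 0, 0.1], 6], [[0, -0.3, 0.2], [0, 0, 0.1], 6], [[0, -0.3, 0.2], [0, 0, 0.1], 6], [[0, -0.3, 0.2], [0, 0, 0.1], 6], [[0, -0.3, 0.2], [3, 0, 0.1], 6]]}}

```text
clock: 3.35
tool_pos: [0.4808, 0.1721, 0.1277]
orientation: [-145.7, 89.6, 32.8]
force: [1.6, 0.8, -0.3]
opening: 0.0448
```

```bash
python3 - <<'E'
from h import *
s=load('w2'); print(ray(s,321,233.5,.064))
go([.4775,.1690,.040],178.4)
E
```

```text
[0.47765935 0.16787814 0.064     ]
turn [0.1, -0.4, 0.2] shift [8.76, 0.36, 0.37] at [0.4808 0.1721 0.1277] t 3.35 F [ 1.6  0.8 -0.3] op 0.0448
```

Emit:
{"method": "servo_tool", "body": {"deltas": [[[0.1, -0.4, 0.2], [0, 0.4, 0.35], 6], [[0.1, -0.4, 0.2], [1, 0.4, 0.35], 6], [[0.1, -0.4, 0.2], [4, 0.4, 0.35], 6], [[0.1, -0.4, 0.2], [7, 0.4, 0.35], 6], [[0.1, -0.4, 0.2], [8.8, 0.4, 0.35], 6]]}}

```text
clock: 3.85
tool_pos: [0.4773, 0.1682, 0.0383]
orientation: [-7.3, 89.9, 171.1]
force: [0.1, -0.1, 0.4]
opening: 0.0604
```

Emit:
{"method": "servo_tool", "body": {"deltas": [[[0, 0, 0], [0, 0, 0], 0], [[0, 0, 0], [0, 0, 0], 0], [[0, 0, 0], [0, 0, 0], 0], [[0, 0, 0], [0, 0, 0], 0], [[0, 0, 0], [0, 0, 0], 0]]}}

```text
clock: 4.35
tool_pos: [0.4778, 0.1686, 0.0392]
orientation: [-82.5, 89.9, 95.9]
force: [-1.0, -0.6, 0.2]
opening: 0.0257
```

Emit:
{"method": "servo_tool", "body": {"deltas": [[[0, 0, 0], [0, 0, 0], 0], [[0, 0, 0], [0, 0, 0], 0], [[0, 0, 0], [0, 0, 0], 0]]}}

```text
clock: 4.65
tool_pos: [0.4778, 0.1687, 0.0394]
orientation: [-91.6, 89.9, 86.8]
force: [0.0, 0.5, 0.1]
opening: 0.0029
```

```bash
python3 - <<'E'
from h import *
go([.4775,.1690,.041],178.4)
E
```

```text
turn [-0.0, -0.0, 0.1] shift [-0.16, -0.03, 0.04] at [0.4778 0.1687 0.0394] t 4.65 F [0.  0.5 0.1] op 0.0029
```

```bash
python3 - <<'E'
from h import *
s=snap('wrist','w3'); t=snap('scene','s3')
print(proj(s,[[.4777,.168,.064]]),proj(t,[[.4777,.168,.064],[.4778,.1687,.0394]]), proj(load('w2'),[[.4786,.17,.1551]]))
a=cv2.resize(s['image'][:,:,::-1],(400,300)); b=cv2.resize(t['image'][180:330,340:540,::-1],(800,600)); 
b[:300,:400]=a
cv2.imwrite('pics/m3.png',np.hstack([a,cv2.resize(t['image'][200:320,340:500,::-1],(400,300))]))
E
```

```text
[[320.46738123 298.76181681]] [[419.21441142 258.37110373]
 [417.88317839 266.20430616]] [[319.89326153 280.66778065]]
```

View pics/m3.png

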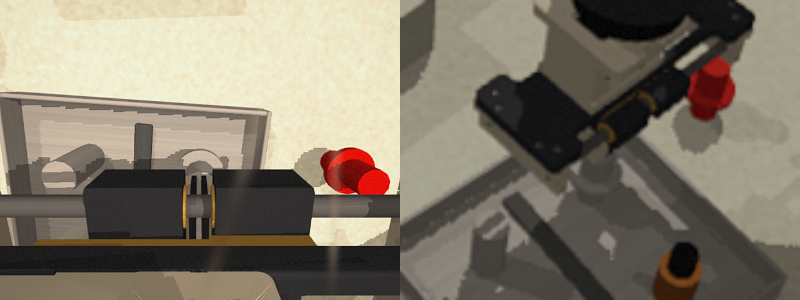

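```bash
python3 - <<'E'
from h import *
s=load('w3'); t=load('s3')
g=lambda i:np.clip(i.astype(float)*1.6,0,255).astype(np.uint8)
a=cv2.resize(s['image'][230:400,270:385,::-1],(400,591)); b=cv2.resize(g(t['image'][235:294,399:439,::-1]),(400,591),interpolation=cv2.INTER_CUBIC)
cv2.imwrite('pics/m4.png',np.hstack([a,b]))
print(proj(t,[[.4777,.168,z] for z in(.004,.03,.036,.064)]),proj(s,[[.4777,.168,z] for z in(.036,.039,.064,.09)]))
E
```

```text
[[415.47964183 276.3675188 ]
 [417.0581922  268.76109304]
 [417.43095194 266.96490754]
 [419.21441142 258.37110373]] [[320.0955795  276.99433928]
 [320.13053972 279.04111807]
 [320.46738123 298.76181681]
 [320.93427127 326.09632738]]
```

View pics/m4.png

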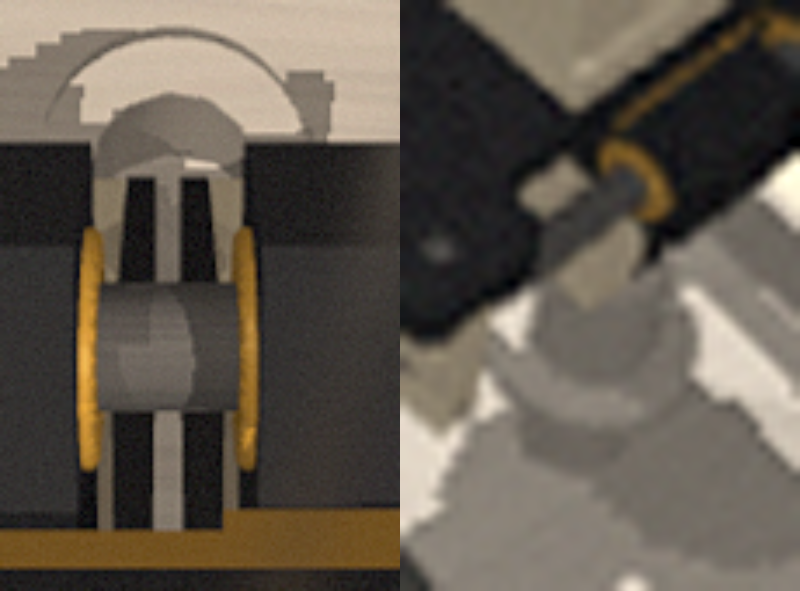

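```bash
python3 - <<'E'
from h import *
s=load('w3'); t=load('s3'); c=np.array([.4777,.168,0])
a=np.linspace(0,2*np.pi,9)[:-1]
for z,r in((.036,.02),(.064,.012)):
    P=[c+[r*np.cos(q),r*np.sin(q),z] for q in a]
    p=proj(s,P); print('wrist',((p-[270,230])/[115/400,170/591]).round().tolist())
    p=proj(t,P); print('scene',((p-[399,235])*10).round().tolist())
E
```

```text
wrist [[39.0, 167.0], [83.0, 255.0], [178.0, 288.0], [271.0, 250.0], [310.0, 160.0], [269.0, 69.0], [170.0, 32.0], [74.0, 74.0]]
scene [[110.0, 380.0], [188.0, 410.0], [264.0, 387.0], [293.0, 325.0], [258.0, 261.0], [181.0, 231.0], [106.0, 253.0], [76.0, 314.0]]
wrist [[81.0, 242.0], [112.0, 302.0], [178.0, 325.0], [243.0, 298.0], [270.0, 236.0], [241.0, 175.0], [173.0, 150.0], [106.0, 178.0]]
scene [[157.0, 270.0], [204.0, 288.0], [251.0, 274.0], [268.0, 237.0], [247.0, 198.0], [200.0, 180.0], [154.0, 193.0], [136.0, 231.0]]
```

```bash
python3 - <<'E'
from h import *
s=load('w3'); o=ctrl.get_obs(); print(o['tool_pos'],o['orientation'],o['opening'])
M=cv2.Rodrigues(s['rvec'])[0]; c=-M.T@np.ravel(s['tvec']); print('cam',c, 'axis',M[2])
for v in (277,281):
  d=M.T@np.linalg.solve(K(s),[319,v,1])
  for y in(.1592,.1687): p=c+d*(y-c[1])/d[1]; print(v,y,p)
# forward check: initial reported z vs joint-only consistency
print(o['joint_pos'])
E
```

```text
[0.47777021 0.1686077  0.03924578] [-81.96869086  89.92331106  96.4136265 ] 0.0007260583527481645
cam [0.4768922  0.09899317 0.2248449 ] axis [ 0.00725936  0.2577287  -0.96619005]
277 0.1592 [0.47808693 0.1592     0.0600501 ]
277 0.1687 [0.47827545 0.1687     0.03404722]
281 0.1592 [0.47810296 0.1592     0.06509517]
281 0.1687 [0.47829401 0.1687     0.03988835]
[ 41.62884545  14.40829698 -32.05546181  -0.09103361 -43.49205468
 -43.18051011]
```

Fully shut fingers and zero force suggest the tips sit above the grip's top face (z≈0.064), so the real tips appear about 25 mm short of the reported TCP. I'll open to 6 cm, which clears the collar, lower 2.3 cm and close while watching the opening.

Emit:
{"method": "servo_tool", "body": {"deltas": [[[0, 0, 0], [0, 0, 0], 6], [[0, 0, 0], [0, 0, 0], 6], [[0, 0, 0], [0, 0, 0], 6], [[0, 0, 0], [0, 0, 0], 6], [[0, 0, 0], [0, 0, 0], 6]]}}

```text
clock: 5.25
tool_pos: [0.4778, 0.1686, 0.0392]
orientation: [-80.8, 89.9, 97.6]
force: [-0.1, 0.1, -0.1]
opening: 0.0352
```

Emit:
{"method": "servo_tool", "body": {"deltas": [[[0, 0, 0], [0, 0, 0], 6], [[0, 0, 0], [0, 0, 0], 6], [[0, 0, 0], [0, 0, 0], 6], [[0, 0, 0], [0.3, 0, 0], 6], [[0, 0, 0], [0.8, 0, 0], 6]]}}

```text
clock: 5.75
tool_pos: [0.478, 0.1688, 0.0312]
orientation: [-99.4, 89.9, 79.0]
force: [0.2, 0.5, -0.2]
opening: 0.0601
```

Emit:
{"method": "servo_tool", "body": {"deltas": [[[0, 0, 0], [0.4, 0, 0], 6], [[0, 0, 0], [0.8, 0, 0], 6], [[0, 0, 0], [1.2, 0, 0], 6], [[0, 0, 0], [1.5, 0, 0], 6], [[0, 0, 0], [1.5, 0, 0], 6]]}}

```text
clock: 6.25
tool_pos: [0.4777, 0.1686, 0.0156]
orientation: [-70.8, 89.9, 107.6]
force: [0.3, -0.5, -0.1]
opening: 0.0601
```

Emit:
{"method": "servo_tool", "body": {"deltas": [[[0, 0, 0], [0, 0, 0], 0], [[0, 0, 0], [0, 0, 0], 0], [[0, 0, 0], [0, 0, 0], 0], [[0, 0, 0], [0, 0, 0], 0], [[0, 0, 0], [0, 0, 0], 0]]}}

```text
clock: 6.75
tool_pos: [0.4777, 0.1686, 0.0157]
orientation: [-79.2, 89.9, 99.2]
force: [-0.4, -0.3, -0.4]
opening: 0.0255
```

Emit:
{"method": "servo_tool", "body": {"deltas": [[[0, 0, 0], [0, 0, 0], 0], [[0, 0, 0], [0, 0, 0], 0], [[0, 0, 0], [0, 0, 0], 0]]}}

```text
clock: 7.05
tool_pos: [0.4777, 0.1686, 0.0158]
orientation: [-80.8, 89.9, 97.6]
force: [0.7, 0.5, 0.1]
opening: 0.0234
```

Gripped at 23.4 mm opening, the right size for the 24 mm grip. When the plug's foot is at z, the TCP reads z+0.012. Now I'll lift.

Emit:
{"method": "servo_tool", "body": {"deltas": [[[0, 0, 0], [-1, 0, 0], 0], [[0, 0, 0], [-3, 0, 0], 0], [[0, 0, 0], [-6, 0, 0], 0], [[0, 0, 0], [-9, 0, 0], 0], [[0, 0, 0], [-11, 0, 0], 0]]}}

```text
clock: 7.55
tool_pos: [0.4783, 0.1688, 0.1286]
orientation: [-123.1, 89.8, 55.3]
force: [0.9, 0.2, -0.7]
opening: 0.0231
```

```bash
python3 - <<'E'
from h import *
go([.502,-.055,.125],178.4)
E
```

```text
turn [-0.0, -0.1, 0.2] shift [0.3, 22.3, -2.99] at [0.4783 0.1688 0.1286] t 7.55 F [ 0.9  0.2 -0.7] op 0.0231
```

Emit:
{"method": "servo_tool", "body": {"deltas": [[[0, 0, 0], [0.3, 3.5, -0.5], 0], [[0, 0, 0], [0.3, 8, -1], 0], [[0, 0, 0], [0.3, 12.5, -1.7], 0], [[0, 0, 0], [0.3, 17, -2.3], 0], [[0, 0, 0], [0.3, 20.5, -2.8], 0]]}}

```text
clock: 8.05
tool_pos: [0.5002, -0.0391, 0.1259]
orientation: [-128.3, 89.8, 50.0]
force: [1.2, 0.4, -2.1]
opening: 0.0236
```

Emit:
{"method": "servo_tool", "body": {"deltas": [[[0, 0, 0], [0, 1.8, -0.2], 0], [[0, 0, 0], [0, 1.8, -0.2], 0], [[0, 0, 0], [0, 1.8, -0.2], 0]]}}

```text
clock: 8.35
tool_pos: [0.5016, -0.0576, 0.1263]
orientation: [-128.8, 89.8, 49.5]
force: [0.2, 0.3, -0.7]
opening: 0.0232
```

```bash
python3 - <<'E'
from h import *
go([.502,-.055,.125],178.4)
s=snap('wrist','w5'); print(proj(s,[[.502,-.055,.07]]))
g=s['image'][:,:,::-1]
cv2.imwrite('pics/m5.png',cv2.resize(g[150:390,160:480],(800,600),interpolation=cv2.INTER_CUBIC))
E
```

```text
turn [-0.1, -0.1, 0.2] shift [0.13, -0.26, -0.04] at [ 0.5016 -0.0576  0.1263] t 8.35 F [ 0.2  0.3 -0.7] op 0.0232
[[319.04802528 253.41035639]]
```

View pics/m5.png

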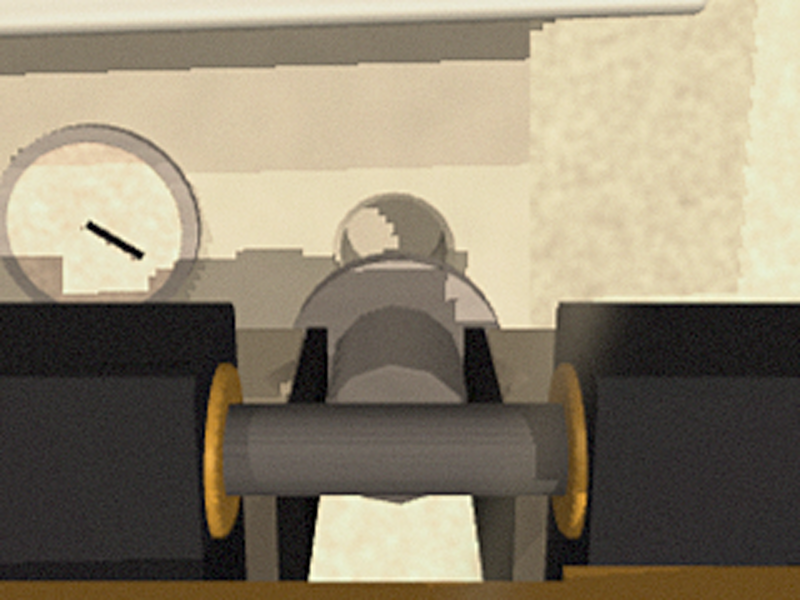

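The wrist view shows the port rim's far arc (x 337–454, top row 195 in the crop) and the plug's collar in front of it (x 297–498, top row 255).

```bash
python3 - <<'E'
from h import *
s=load('w5')
def circ(c,r):
    q=np.linspace(0,2*np.pi,180); p=(proj(s,[[c[0]+r*np.cos(a),c[1]+r*np.sin(a),c[2]] for a in q])-[160,150])*2.5
    return p[:,0].min().round(1),p[:,0].max().round(1),p[:,1].min().round(1)
for r in(.014,.015): print('port',circ([.502,-.055,.07],r),circ([.502,-.053,.07],r))
z=.1263-.0118
for y in(-.0576,-.0596): print('collar top',circ([.5016,y,z+.032],.02),'bottom',circ([.5016,y,z+.026],.02))
E
```

```text
port (np.float64(343.4), np.float64(451.9), np.float64(205.8)) (np.float64(343.7), np.float64(452.0), np.float64(213.4))
port (np.float64(339.5), np.float64(455.7), np.float64(202.0)) (np.float64(339.9), np.float64(455.9), np.float64(209.6))
collar top (np.float64(289.8), np.float64(509.9), np.float64(260.4)) bottom (np.float64(293.1), np.float64(506.3), np.float64(250.9))
collar top (np.float64(289.1), np.float64(509.9), np.float64(249.6)) bottom (np.float64(292.5), np.float64(506.3), np.float64(240.4))
```

Emit:
{"method": "servo_tool", "body": {"deltas": [[[0, -0.1, 0.2], [0, -0.1, -0.05], 0], [[0, -0.1, 0.2], [1.5, -0.1, -0.05], 0], [[0, -0.1, 0.2], [3.0, -0.1, -0.05], 0], [[0, -0.1, 0.2], [3.8, -0.1, -0.05], 0], [[0, -0.1, 0.2], [4.2, -0.1, -0.05], 0]]}}

```text
clock: 8.9
tool_pos: [0.502, -0.0553, 0.0836]
orientation: [65.7, 89.9, -115.9]
force: [-0.2, 0.1, -1.0]
opening: 0.0232
```

```bash
python3 - <<'E'
from h import *
go([.502,-.0566,.057],178.4)
E
```

```text
turn [0.0, 0.0, -0.1] shift [2.66, 0.12, -0.01] at [ 0.502  -0.0553  0.0836] t 8.9 F [-0.2  0.1 -1. ] op 0.0232
```

Emit:
{"method": "servo_tool", "body": {"deltas": [[[0, 0, 0], [0, 0.1, 0], 0], [[0, 0, 0], [0.5, 0.1, 0], 0], [[0, 0, 0], [1.0, 0.1, 0], 0], [[0, 0, 0], [1.5, 0.1, 0], 0], [[0, 0, 0], [1.7, 0.1, 0], 0]]}}

```text
clock: 9.4
tool_pos: [0.5016, -0.0564, 0.066]
orientation: [42.3, 89.9, -139.3]
force: [-0.5, -0.7, -1.7]
opening: 0.0231
```

```bash
python3 - <<'E'
from h import *
go([.502,-.0566,.056],178.4)
E
```

```text
turn [-0.0, 0.1, -0.1] shift [1.0, 0.01, -0.05] at [ 0.5016 -0.0564  0.066 ] t 9.4 F [-0.5 -0.7 -1.7] op 0.0231
```

It's 14 mm below the mouth with no side force, so the foot is inside. I'll seat it.

Emit:
{"method": "servo_tool", "body": {"deltas": [[[0, 0, 0], [0.3, 0, 0], 0], [[0, 0, 0], [0.6, 0, 0], 0], [[0, 0, 0], [0.8, 0, 0], 0], [[0, 0, 0], [0.9, 0, 0], 0], [[0, 0, 0], [0.95, 0, 0], 0]]}}

```text
clock: 9.9
tool_pos: [0.5016, -0.0565, 0.0565]
orientation: [43.7, 89.9, -137.9]
force: [-0.1, 0.2, -2.0]
opening: 0.0228
```

```bash
python3 - <<'E'
from h import *
go([.502,-.0566,.056],178.4)
E
```

```text
turn [-0.0, 0.1, -0.1] shift [0.05, 0.01, -0.04] at [ 0.5016 -0.0565  0.0565] t 9.9 F [-0.1  0.2 -2. ] op 0.0228
```

Emit:
{"method": "servo_tool", "body": {"deltas": [[[0, 0, 0], [0.1, 0, 0], 0], [[0, 0, 0], [0.1, 0, 0], 0], [[0, 0, 0], [0.1, 0, 0], 4], [[0, 0, 0], [0.1, 0, 0], 4], [[0, 0, 0], [0.1, 0, 0], 4]]}}

```text
clock: 10.4
tool_pos: [0.5017, -0.0565, 0.0555]
orientation: [51.5, 89.9, -130.1]
force: [0.3, 0.0, -0.4]
opening: 0.0384
```

Emit:
{"method": "servo_tool", "body": {"deltas": [[[0, 0, 0], [0, 0, 0], 4], [[0, 0, 0], [-0.5, 0, 0], 4], [[0, 0, 0], [-2, 0, 0], 4], [[0, 0, 0], [-5, 0, 0], 4], [[0, 0, 0], [-9, 0, 0], 4]]}}

```text
clock: 10.9
tool_pos: [0.5005, -0.0566, 0.1455]
orientation: [22.7, 89.7, -158.9]
force: [1.8, 0.6, -0.1]
opening: 0.0401
```

```bash
python3 - <<'E'
from h import *
go([.468,-.215,.2],178.4)
s=snap('wrist','w6'); 
print(proj(s,[[.502,-.0566,.104],[.468,-.215,.148]]))
cv2.imwrite('pics/w6.png',s['image'][:,:,::-1])
E
```

```text
turn [-0.0, 0.2, -0.1] shift [-5.41, 15.93, 2.83] at [ 0.5005 -0.0566  0.1455] t 10.9 F [ 1.8  0.6 -0.1] op 0.0401
[[316.78322945 256.70399648]
 [391.1153281  -97.31211325]]
```

View pics/w6.png

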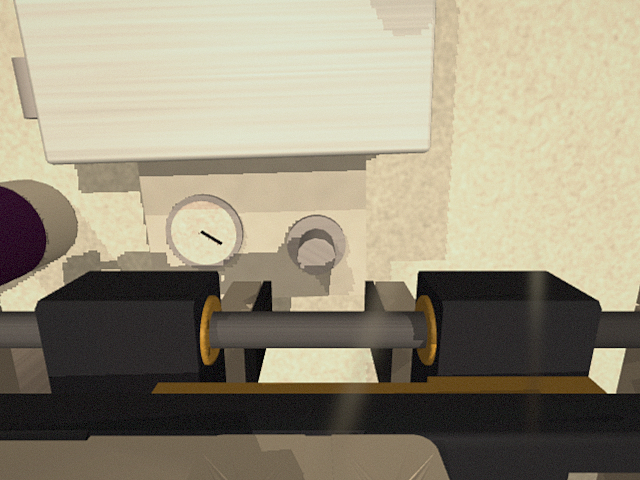

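The plug stands seated in the port, with the grip top at (317,250) and the collar ringing it; the lid is shut. Next I'll raise and move over the knob with the jaws along y, so the knob can pivot in the pads.

Emit:
{"method": "servo_tool", "body": {"deltas": [[[9, 0, 0], [-3, 0, 0], 5], [[18, 0, 0], [-5.5, 2, 0.4], 5], [[26, 0, 0], [-5.5, 6, 1], 5], [[34, 0, 0], [-5.5, 10, 1.8], 5], [[42, 0, 0], [-5.5, 14, 2.5], 5]]}}

```text
clock: 11.45
tool_pos: [0.4757, -0.1969, 0.2092]
orientation: [-145.6, 89.5, -9.4]
force: [1.1, 0.0, 0.4]
opening: 0.0502
```

```bash
python3 - <<'E'
from h import *
go([.468,-.215,.2],88.4)
E
```

```text
turn [47.8, -0.3, 0.4] shift [0.91, 1.84, -0.7] at [ 0.4757 -0.1969  0.2092] t 11.45 F [1.1 0.  0.4] op 0.0502
```

Emit:
{"method": "servo_tool", "body": {"deltas": [[[8.5, 0, 0], [0.5, 1.8, -0.7], 6], [[17, 0, 0], [0.9, 1.8, -0.7], 6], [[25.5, 0, 0], [0.9, 1.8, -0.7], 6], [[34, 0, 0], [0.9, 1.8, -0.7], 6], [[42.5, 0, 0], [0.9, 1.8, -0.7], 6]]}}

```text
clock: 11.95
tool_pos: [0.4683, -0.2149, 0.2003]
orientation: [-102.7, 89.5, -9.4]
force: [-0.2, 0.6, 0.5]
opening: 0.06
```

Emit:
{"method": "servo_tool", "body": {"deltas": [[[6, 0, 0], [0, 0, 0], 6], [[6, 0, 0], [0, 0, 0], 6]]}}

```text
clock: 12.15
tool_pos: [0.4682, -0.215, 0.2006]
orientation: [-96.6, 89.5, -9.4]
force: [-0.3, 0.5, -0.6]
opening: 0.0598
```

```bash
python3 - <<'E'
from h import *
go([.468,-.215,.2],88.4)
s=snap('wrist','w7'); 
print(proj(s,[[.468,-.215,.148]]))
w=load('w6'); q=np.linspace(0,6.28,100)
for y in(-.0566,-.059): 
  for z in(.076,.081): print(y,z,proj(w,[[.502+.02*np.cos(a),y+.02*np.sin(a),z] for a in q])[:,1].min())
E
```

```text
turn [-1.2, -0.1, 0.5] shift [0.06, 0.02, -0.0] at [ 0.4682 -0.215   0.2006] t 12.15 F [-0.3  0.5 -0.6] op 0.0598
[[318.90501071 247.94798421]]
-0.0566 0.076 215.55188588105796
-0.0566 0.081 217.0064501284435
-0.059 0.076 211.9845770683461
-0.059 0.081 213.37468181071796
```

View pics/w7.png

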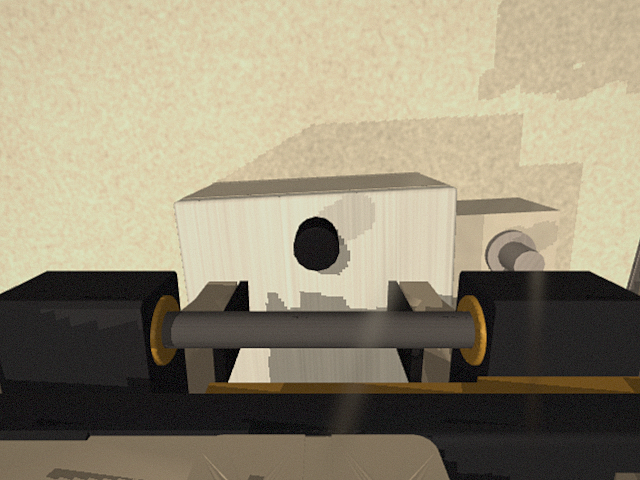

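The knob top is at about (317,246), within 2 px of the prediction, and the plug is seated in the port at right. Descending around the knob.

Emit:
{"method": "servo_tool", "body": {"deltas": [[[-1.2, 0, 0.4], [2.5, 0, 0], 6], [[-1.2, 0, 0.4], [5, 0, 0], 6], [[-1.2, 0, 0.4], [7.5, 0, 0], 6], [[-1.2, 0, 0.4], [9.3, 0, 0], 6], [[-1.2, 0, 0.4], [10.2, 0, 0], 6]]}}

```text
clock: 12.7
tool_pos: [0.4683, -0.215, 0.0971]
orientation: [-177.6, 89.9, -88.8]
force: [-0.8, 0.2, 0.9]
opening: 0.0601
```

Emit:
{"method": "servo_tool", "body": {"deltas": [[[0, 0, 0], [0.1, 0, 0], 0], [[0, 0, 0], [0.3, 0, 0], 0], [[0, 0, 0], [0.3, 0, 0], 0], [[0, 0, 0], [0.3, 0, 0], 0], [[0, 0, 0], [0.3, 0, 0], 0]]}}

```text
clock: 13.2
tool_pos: [0.4688, -0.2162, 0.095]
orientation: [-157.1, 89.8, -68.2]
force: [-0.1, -6.5, -3.4]
opening: 0.0296
```

Emit:
{"method": "servo_tool", "body": {"deltas": [[[0, 0, 0], [0, 0, 0], 0], [[0, 0, 0], [0, 0, 0], 0], [[0, 0, 0], [0, 0, 0], 0]]}}

```text
clock: 13.5
tool_pos: [0.4689, -0.2163, 0.0951]
orientation: [-154.8, 89.8, -65.9]
force: [1.1, -1.2, -2.2]
opening: 0.0291
```

```bash
python3 - <<'E'
from h import *
o=ctrl.get_obs(); print(o['moment'],o['force']); go([.468,-.215,.2],88.4)
E
```

```text
[-0.67800271 -0.36273471 -0.009682  ] [ 1.07053285 -1.21394617 -2.18142697]
turn [0.5, -0.2, 0.1] shift [-10.49, 0.07, 0.09] at [ 0.4689 -0.2163  0.0951] t 13.5 F [ 1.1 -1.2 -2.2] op 0.0291
```

Gripped at 29 mm opening, right for the 30 mm knob. Now I'll ease the lid up as a rigid turn about the hinge: tool z turn by θ, with the rise about 18 cm × θ.

Emit:
{"method": "servo_tool", "body": {"deltas": [[[0, 0, 0.2], [-0.06, 0, 0], 0], [[0, 0, 0.4], [-0.12, 0, 0], 0], [[0, 0, 0.6], [-0.18, 0, 0], 0], [[0, 0, 0.8], [-0.24, 0, 0], 0], [[0, 0, 0.9], [-0.3, 0, 0], 0]]}}

```text
clock: 14.0
tool_pos: [0.4685, -0.2162, 0.0969]
orientation: [99.9, 89.1, -171.3]
force: [3.9, -5.7, -13.9]
opening: 0.0294
```

Emit:
{"method": "servo_tool", "body": {"deltas": [[[0, 0, 0.2], [-0.06, 0, 0], 0], [[0, 0, 0.4], [-0.12, 0, 0], 0], [[0, 0, 0.6], [-0.18, 0, 0], 0], [[0, 0, 0.8], [-0.24, 0, 0], 0], [[0, 0, 1.0], [-0.3, 0, 0], 0]]}}

```text
clock: 14.5
tool_pos: [0.4684, -0.2162, 0.0999]
orientation: [94.6, 88.0, -176.5]
force: [1.2, -2.8, -6.8]
opening: 0.0293
```

Emit:
{"method": "servo_tool", "body": {"deltas": [[[0, 0, 0.5], [-0.15, 0, 0], 0], [[0, 0, 1.0], [-0.3, 0, 0], 0], [[0, 0, 1.5], [-0.48, 0, 0], 0], [[0, 0, 2.1], [-0.65, 0, 0], 0], [[0, 0, 2.6], [-0.82, 0, 0], 0]]}}

```text
clock: 15.0
tool_pos: [0.4687, -0.2162, 0.1084]
orientation: [92.0, 85.4, -179.1]
force: [0.1, -2.1, -2.1]
opening: 0.0297
```

```bash
python3 - <<'E'
from h import *
o=ctrl.get_obs(); r=R.from_euler('xyz',o['orientation'],degrees=True); print('tilt',np.degrees(np.arccos(-r.as_matrix()[2,0])),r.as_matrix().round(3)[:,0]); go([.468,-.215,.2],88.4)
E
```

```text
tilt 4.599312190052045 [-0.08  -0.001 -0.997]
turn [0.5, -0.2, -4.6] shift [-9.12, 0.8, 0.09] at [ 0.4687 -0.2162  0.1084] t 15.0 F [ 0.1 -2.1 -2.1] op 0.0297
```

Emit:
{"method": "servo_tool", "body": {"deltas": [[[0, 0, 0.8], [-0.25, 0, 0], 0], [[0, 0, 1.7], [-0.55, 0, 0], 0], [[0, 0, 2.5], [-0.85, 0, 0], 0], [[0, 0, 3.4], [-1.15, 0, 0], 0], [[0, 0, 4], [-1.35, 0, 0], 0]]}}

```text
clock: 15.5
tool_pos: [0.4701, -0.2162, 0.122]
orientation: [91.1, 81.3, 179.9]
force: [-0.1, -1.9, -4.6]
opening: 0.0292
```

Emit:
{"method": "servo_tool", "body": {"deltas": [[[0, 0, 0], [0, 0, 0], 0], [[0, 0, 0], [0, 0, 0], 0], [[0, 0, 0], [0, 0, 0], 0], [[0, 0, 0], [0, 0, 0], 0], [[0, 0, 0], [0, 0, 0], 0]]}}

```text
clock: 16.0
tool_pos: [0.4701, -0.2161, 0.122]
orientation: [91.0, 81.4, 179.9]
force: [0.1, -1.7, -4.6]
opening: 0.0295
```

```bash
python3 - <<'E'
from h import *
o=ctrl.get_obs(); print(o['force'],o['moment']);go([.468,-.215,.2],88.4)
t=snap('scene','s8'); w=snap('wrist','w8')
th=.15
def lid(th,x,z): # x from hinge, z above hinge
    return [.648+x*np.cos(th)+z*np.sin(th), 0, .1-x*np.sin(th)+z*np.cos(th)]
for th in (0,.1,.15,.2):
    P=[lid(th,-.21,0),lid(th,-.21,0.014)]
    for p in P:p[1]=-.112
    print(th,((proj(t,P)-[180,80])*4).round().tolist(),'wrist',((proj(w,P)-[0,0])*.625).round().tolist())
c=cv2.resize(t['image'][80:230,180:380,::-1],(800,600),interpolation=cv2.INTER_CUBIC)
d=cv2.resize(w['image'][:,:,::-1],(320,240)); c[360:,:320]=d
cv2.imwrite('pics/m8.png',c)
E
```

```text
[ 0.08338432 -1.68949562 -4.60509529] [-0.67701447 -1.02247223  0.11797014]
turn [0.5, -0.2, -8.6] shift [-7.68, 1.38, 0.09] at [ 0.4701 -0.2161  0.122 ] t 16.0 F [ 0.1 -1.7 -4.6] op 0.0295
0 [[612.0, 288.0], [612.0, 268.0]] wrist [[317.0, 130.0], [325.0, 131.0]]
0.1 [[610.0, 259.0], [608.0, 240.0]] wrist [[330.0, 132.0], [340.0, 135.0]]
0.15 [[608.0, 245.0], [605.0, 226.0]] wrist [[337.0, 134.0], [348.0, 138.0]]
0.2 [[606.0, 231.0], [601.0, 213.0]] wrist [[345.0, 137.0], [357.0, 143.0]]
```

View pics/m8.png

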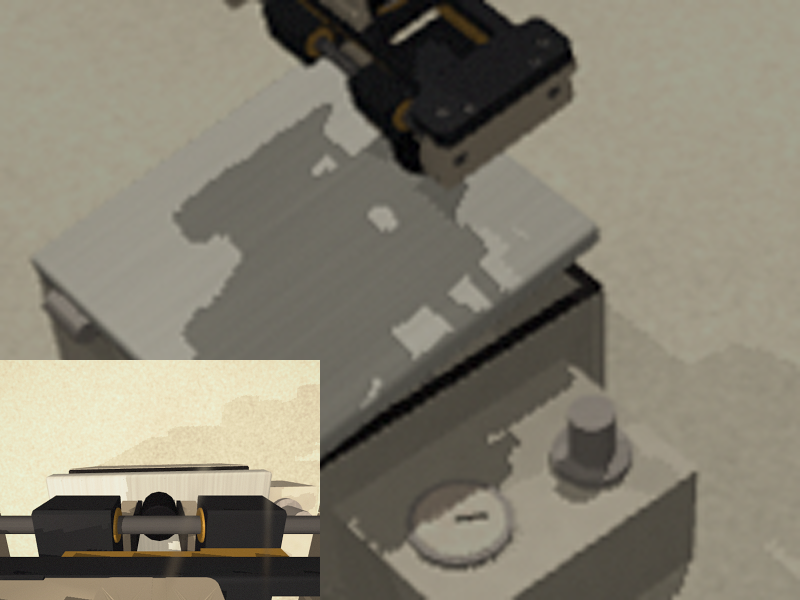

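The lid is slightly open: its lower front corner is at about (599,242), matching 0.15 rad (predicted row 245). The plug is seated upright in the port at about (592,440), clear of the gripper. The force is steady at 4.6 N, so I'm handing in.

```bash
python3 -c "
from h import *
print(ctrl.close_job()); go([.468,-.215,.2],88.4)"
```

```text
the job is handed in; nothing more can be done
None
the job is handed in; nothing more can be done
```

The job is handed in with the plug in its port and the gripper holding the lid about 3 cm open at the front edge. No verdict was reported.

- **Plug:** I took it from the tray, set it in the port until its foot was at full depth by the arm's reading (about 26 mm), and let go. The later pictures show it upright, collar on the block, clear of the fingers.
- **Lid:** I gripped the knob and raised it slowly. The seal broke at about 14 N. The last picture puts the lid at about 0.15 rad. The arm held still for the last 0.5 s with a steady 4.6 N load and the fingers at 29.5 mm on the knob, at 16 s of the 51 s allowed.
- **Bystanders:** I saw nothing disturbed, but the last picture covered only the case area, so I did not re-check the tray items or the bottles at the end.

**Disagreements and overruns:**
- **Failed grasps:** The first two tries at the plug closed on nothing because the real fingertips sit about 25 mm short of the reported TCP. The plug was not moved, and I allowed for the offset from then on.
- **Seated plug:** In the wrist picture its top was about 7 px from the prediction. The collar agreed to 1–2 px, so I took it as seated.
- **Pictures:** I viewed 11, one over the budget of 10.

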